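# Post two worn-out tool battery packs into the battery return box

### The job

The two slim battery packs are worn out. Draw the one on the charger along its rail to the open end and lift it off, pick the other up from the bench, and post both through the sprung flap of the battery return box, pushing each right through so that it drops inside and the flap shuts behind it. Leave the two taller packs (one stays on charge) and the multimeter, screwdriver, pliers and screw tin where they are.

Things in the scene. Friction and masses are not known exactly. Their poses are not given: they have to be found in the camera images.
- return_box: Battery return box, grey sheet steel, fixed: 200 mm deep (x from -85 to 115), 160 wide (y), 184 high. Origin: on its underside; x points from its front (slot side, at x = -85 mm) to its back, z up. Inside, a steep chute plate drops from the slot to the floor (x = -22 mm on, z = 8 mm). The lid behind its front 40 mm is clear plastic, fixed. The only way in is the slot.
- landing (a point): Middle of the top of the flat landing shelf in front of the slot (box frame -125, 0, 120 mm). The shelf reaches from the front face (x = -85 mm), where it ends, out to x = -165 mm; 124 mm wide between side lips that stand 8 mm above it.
- slot (a point): Middle of the slot's lower edge, on the box's front face at shelf height (box frame -85, 0, 120 mm; axes of the box). Slot 110 mm wide, 56 high; the top of the box is 64 mm above the shelf. Fingers from above can only come up to the front face. A pack fed in half way and let go stays there under the flap; pushed until its rear end is at the front face, it tips in and falls.
- flap (a joint): Angle of the dark steel flap behind the slot, rad: 0 shut (hanging upright), growing as it swings inwards, at most 1.55. Hinged along its top edge, 54 mm above the shelf and 7 mm behind the front face; 107 mm wide, 52 long. Smooth; a spring shuts it: 0.018 N m at 0, 0.037 N m at 1.55 (about 0.5 to 1.5 N on what pushes it).
- charger: Two-bay battery charger, low, black, fixed: 130 mm deep (x), 164 wide (y), flat deck at z = 22 mm. Origin: centre of its underside; x points from its front (open ends of the rails) to its back, z up. One T-rail along x in each bay, behind each a tower (from x = 45 mm, 29 mm above the deck) that stops the pack.
- bay_left (a point): Home place of a pack in the charger's bay at y = +40 mm (charger frame 0, 40, 22 mm, on the deck; a pack's origin is here or up to 6 mm towards -x). T-rail from x = -5 to 40 mm: head 28 x 4 mm, underside 6 mm above the deck, stem 14 mm wide. It holds the pack down (1.5 mm play, 3 mm sideways, no catch) until drawn 48 mm from home towards the charger's -x.
- bay_right (a point): The same for the charger's other bay, at y = -40 mm (charger frame 0, -40, 22 mm).
- slim_charging: Slim worn-out pack that sits on the charger, in either bay, 32 mm beside the taller one, x as the charger's x: 84 mm long (x), 48 wide, 38 high, 0.22 to 0.4 kg, black, flat sides; origin: centre of its underside, z up. A C-channel under it, from x = -8 mm to its open +x end, fits the charger's T-rail: mouth 20 mm wide between 4 mm lips, 34 mm wide above, 11 mm high. Either end may enter the slot.
- slim_loose: Slim worn-out pack lying right side up on the bench, turned any way: 84 mm long (x), 48 wide, 38 high, 0.22 to 0.4 kg, black, flat sides; origin: centre of its underside, z up. A C-channel under it, from x = -8 mm to its open +x end, fits the charger's T-rail: mouth 20 mm wide between 4 mm lips, 34 mm wide above, 11 mm high. Either end may enter the slot.
- tall_charging: Taller good pack on the charger in the other bay, same foot and outline (84 x 48 mm) but 60 mm high; origin: centre of its underside. To be left there.
- tall_loose: Another taller good pack, 84 x 48 x 60 mm, standing on the bench in front of the box; origin: centre of its underside. To be left there.
- multimeter: Hand multimeter in a holster, 128 x 78 x 37 mm, lying on the bench; origin: centre of its underside. To be left.
- driver: Stubby screwdriver with a thick red and black grip, 167 mm long (y), 28 mm thick, lying beside the loose slim pack, its line 78 mm or more from the pack's middle line; origin: centre of its underside. To be left.
- pliers: Pliers with black handles, 147 mm long (y), 48 mm wide, 12 mm thick, lying near the front edge of the bench, on the left; origin: centre of its underside. To be left.
- screw_tin: Shallow round tin of screws, 64 mm across, 20 mm high; origin: centre of its underside. To be left.

How it is judged:
By the outcome, as a careful person would: the job done as asked, in the order asked, and still so for the second after the job is handed in, with the robot touching nothing.
It also fails if it takes over 72 s, if anything falls off the work surface, if the arm or the gripper's body presses on something with over 40 N, if the wrist force passes 120 N, or if a joint passes its speed limit or range.

### The arm

A 6-joint arm with a two-finger parallel gripper is mounted at the origin on a cart in front of the work surface, level with it; the furniture and walls round the work are solid. World frame = base frame: x ahead of the robot, y to its left, z up, the work surface at z = 0. Lengths are in m, angles in rad, forces in N, time in s.
With the tool pointing down it reaches from about 0.3 to 0.775 m from the base axis. Payload 14.6 kg.
Tool frame: the origin (TCP) lies between the finger pads; the fingertips stand ctrl.tip_extent ahead of it and the grasp point (between the pads) lies 3 mm ahead of it (ctrl.tip_extent is the distance from the TCP to the fingertips, in m); z points along the fingers, y is the line along which they close (so a half turn about z gives the same grasp; the last joint's range is limited). The gripper opens to 94 mm and grips with 3 to 60 N. Pads are 16 mm wide; open, the fingers measure 119 mm over their backs; the gripper's body (75 mm by 177 mm) begins 78 mm behind the grasp point.
Start: joints at [-1.405, 0.3, 1.521, -0, 1.321, -0.067], TCP at [0.127, -0.535, 0.205] pointing down, gripper open.
Joint ranges: [-3.03, 3.03], [-0.79, 2.21], [0.23, 2.52], [-1.04, 4.18], [0, 3.07], [-2.55, 2.55]. Speed limits (rad/s): [2.22, 2.22, 2.57, 3.14, 3.14, 3.14].

### API

Orientations are given as [roll, pitch, yaw] about the fixed x, y, z axes, in that order (R = Rz(yaw) Ry(pitch) Rx(roll)).
In Python, from station import ctrl, viewer, probe_bus, order gives the robot as it stands (ctrl), with the cameras (viewer), the readings (probe_bus) and the job (order).
- The arm moves only by the shell command python3 shift.py 'ROWS' [OPENING] [FORCE]. ROWS is a JSON list of rows, 1 to 10 of them, each of 6 numbers: dx, dy, dz in m, then a rotation vector rx, ry, rz in rad; each row shifts and turns the commanded pose from where the row before left it, along the tool's axes as they then stand; what a row does not reach is not made up. A row lasts 1/10 s, in which the tool goes at most 0.05 m and 0.15 rad, less where a joint would pass 70% of its speed; a pose out of reach is approached as far as the arm can. OPENING is the finger opening in m, set as the command begins (- or left out keeps the last). The fingers move at their own pace and stop on an object; FORCE is the grip in N (left out, the last holds). Time passes only in rows, so rows that do not move let the fingers close. It prints the time, the measured TCP pose, the force, the opening and the grip force at its end.
- probe_bus.get_obs(): the state, without advancing time (a new reading comes with each control period).
- viewer.camera(name): name is "side" or "top"; returns a dict with "pixels" (480x640x3 uint8, blue, green, red), "fx", "fy", "cx", "cy" (pixels), "k1" (the pictures are not rectified: a ray, as slopes to the right and down, at radius r is drawn at 1 + k1 r^2 times it, then the intrinsics apply), "extrinsics" (4x4, takes a point from camera to world coordinates). Camera axes: x right, y up, looking along -z (the intrinsics and any distortion apply to the point x, -y, -z); pixel columns grow to the right and rows downward; lengths in m; the calibration is good to about 2 mm. A picture is of the moment at which its call begins. There is no depth.
- order.hand_in(): hands the job in; it is judged then, once.
The state is a dict: "time_s": time; "qpos": joint angles; "joint_vel": joint speeds; "tau": joint torques, N m; "ee_pos": TCP position; "eef_rot": TCP orientation; "force": force on the tool from outside, world axes, zero at the start; "moment": the same for the moment, N m; "grip_width": finger opening in m; "grip_force": force on a finger pad.
Only numpy, scipy, OpenCV 4.12 (cv2) and the standard library are available. Lean on these libraries where they do the work, as an engineer would, in place of code of your own. Each camera call takes 0.05 s, during which the arm holds its last target. There are 200 camera calls.

## Working session

There is one attempt and no reset: what is moved stays moved. The work goes in short steps, Python scripts to look and compute and a shell command to move; the robot and the scene stay as the last step left them, time stands still between calls to the robot, and variables do not carry over. Pictures are saved under pics/ and viewed, at most 10 in all, crops included, and the job is handed in when it is done.

```bash
ls; mkdir -p pics; python3 - <<'E'
from station import ctrl, viewer, probe_bus, order
import cv2,numpy as np
for n in("top","side"):
    c=viewer.camera(n);cv2.imwrite(f"pics/{n}0.png",c["pixels"])
    print(n,c["fx"],c["fy"],c["cx"],c["cy"],c["k1"]);print(np.round(c["extrinsics"],4).tolist())
print(ctrl.tip_extent);o=probe_bus.get_obs();print(o)
E
```

```text
pics
shift.py
station.py
top 553.0752732329945 553.0752732329945 320.2729370675304 234.33878881559357 -0.04180932106493323
[[0.0243, 0.9928, -0.1174, 0.3519], [-0.9997, 0.0246, 0.0017, 0.0335], [0.0046, 0.1173, 0.9931, 1.534], [0.0, 0.0, 0.0, 1.0]]
side 509.1702303562499 509.1702303562499 323.552746291056 235.0198787948227 -0.04197459867589066
[[0.996, 0.0364, -0.0813, 0.3993], [-0.0883, 0.5221, -0.8483, -1.128], [0.0116, 0.8521, 0.5233, 0.8326], [0.0, 0.0, 0.0, 1.0]]
0.022
{'time_s': 0.1, 'qpos': array([-1.40456247e+00,  3.00415797e-01,  1.52148526e+00,  6.99455260e-07,
        1.32072509e+00, -6.65730370e-02]), 'joint_vel': array([ 0.00137019, -0.00056934, -0.00285394,  0.00049948,  0.00029823,
        0.00020698]), 'tau': array([ 3.09913055e-03, -5.32643330e+01, -3.53282654e+01,  7.09975488e-02,
        2.34877708e-02, -6.93775200e-05]), 'ee_pos': array([ 0.12686395, -0.53493266,  0.20405721]), 'eef_rot': array([-3.14056149e+00, -6.94285387e-05,  2.32806682e-01]), 'force': array([-0.31010842, -0.23042181, -0.29071729]), 'moment': array([ 0.03113429, -0.02872847,  0.00915484]), 'grip_force': 0.0, 'grip_width': 0.09410592763690609}
```

View pics/top0.png

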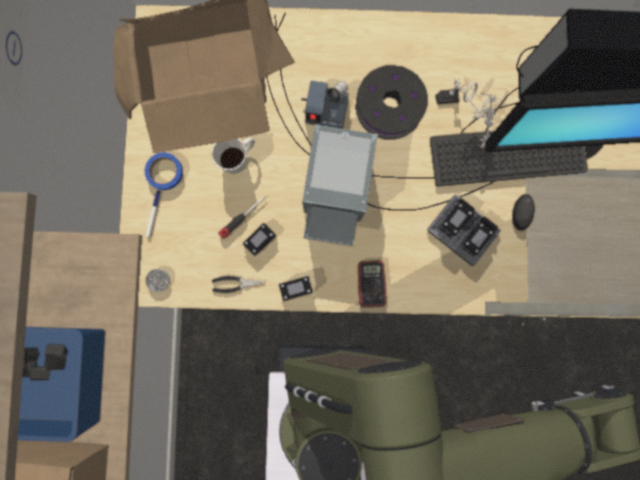

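View pics/side0.png

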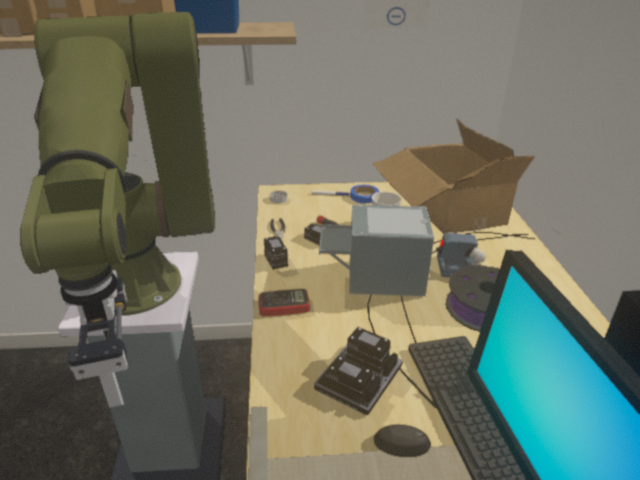

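The top view shows the charger around (465,230), the return box around (338,180) with its shelf at (330,224), the slim loose pack probably at (260,239) beside the driver, and the tall loose pack at (295,288). I'll zoom in for the exact corners.

```bash
python3 - <<'E'
import cv2,numpy as np
t=cv2.imread("pics/top0.png");s=cv2.imread("pics/side0.png")
def z(im,x,y,w,h,W,H): 
    a=cv2.resize(im[y:y+h,x:x+w],(W,H),interpolation=cv2.INTER_CUBIC)
    return np.clip(a.astype(float)*1.6,0,255).astype(np.uint8)
# 5x scale each
A=z(t,420,190,80,80,400,300*0+400)
a=z(t,424,190,80,60+20,400,400); 
b=z(s,310,320,100,100,400,400)
cv2.imwrite("pics/chg.png",np.hstack([a,b]))
c=z(t,215,190,80,80,400,400); d=z(s,260,205,80,80,400,400)
cv2.imwrite("pics/loose.png",np.hstack([c,d]))
e=z(t,295,120,90,130,90*4,130*4); f=z(s,315,195,120,130,120*3+40,520)
f=z(s,315,195,110,130,440,520)
cv2.imwrite("pics/box.png",np.hstack([e,f]))
E
```

```text
(no output)
```

View pics/chg.png

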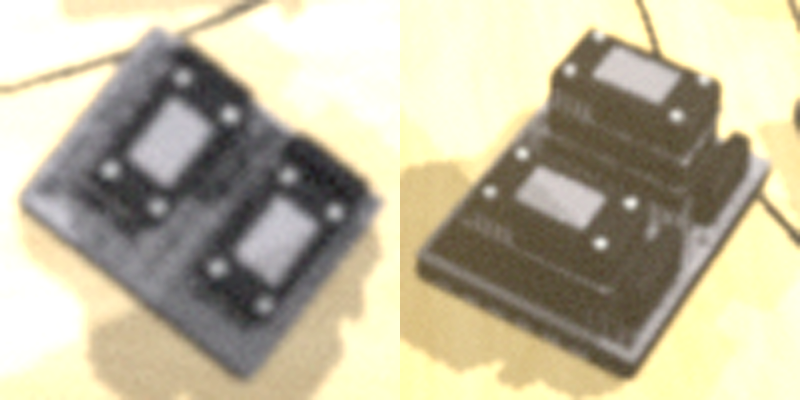

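View pics/loose.png

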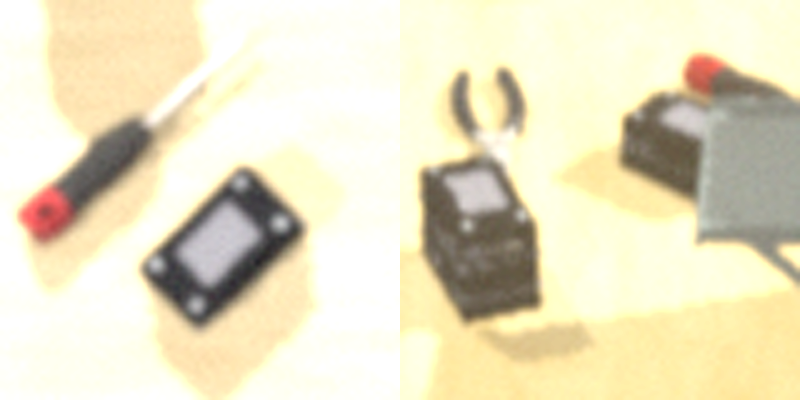

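View pics/box.png

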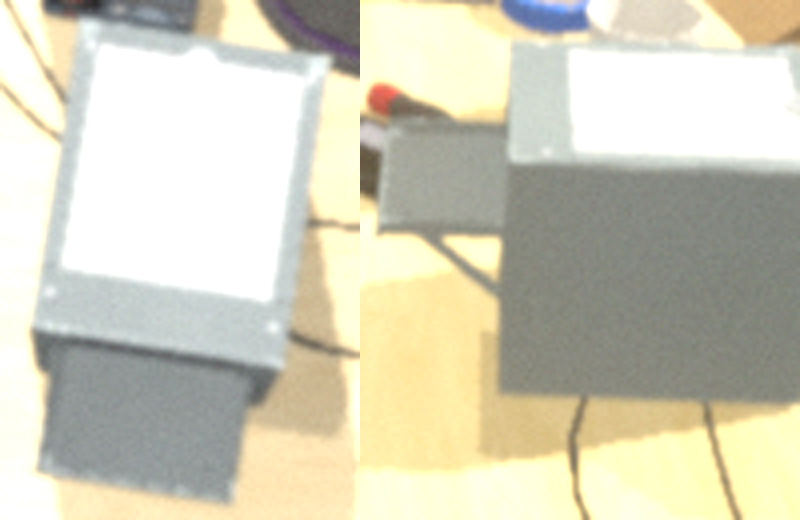

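The crops separate the packs: in the side crop the near charger pack (dots around (565,195)) is the slim one, with its open end toward the lower left of the top view. The loose pack beside the driver is the other slim one. Next I'll refine the corner dots and triangulate.

```bash
cat > h.py <<'E'
import numpy as np,cv2
from scipy.optimize import least_squares
C={"top":((553.0752732,320.2729371,234.3387888,-0.0418093),np.array([[0.0243,0.9928,-0.1174,0.3519],[-0.9997,0.0246,0.0017,0.0335],[0.0046,0.1173,0.9931,1.534]])),
"side":((509.17023,323.552746,235.0198788,-0.0419746),np.array([[0.996,0.0364,-0.0813,0.3993],[-0.0883,0.5221,-0.8483,-1.128],[0.0116,0.8521,0.5233,0.8326]]))}
def ray(n,p):
    (f,cx,cy,k),E=C[n]
    u=cv2.undistortPoints(np.array([[p]],float),np.array([[f,0,cx],[0,f,cy],[0,0,1.]]),np.array([k,0,0,0.]))[0,0]
    d=E[:,:3]@np.array([u[0],-u[1],-1]);return E[:,3],d/np.linalg.norm(d)
def onz(n,p,z):
    o,d=ray(n,p);return o+d*(z-o[2])/d[2]
def tri(a,b):
    o1,d1=ray("top",a);o2,d2=ray("side",b)
    s=np.linalg.lstsq(np.c_[d1,-d2],o2-o1,rcond=None)[0]
    p,q=o1+s[0]*d1,o2+s[1]*d2
    return (p+q)/2,np.linalg.norm(p-q)
E
python3 - <<'E'
from h import *
t=cv2.imread("pics/top0.png",0).astype(float);s=cv2.imread("pics/side0.png",0).astype(float)
def ref(im,p,r=2):
    x,y=np.round(p).astype(int);w=im[y-r:y+r+1,x-r:x+r+1];w=np.clip(w-np.percentile(w,60),0,None)
    Y,X=np.mgrid[y-r:y+r+1,x-r:x+r+1];return np.array([(w*X).sum(),(w*Y).sum()])/w.sum()
def T(p,o,k=5):return (np.array(p)+.5)/k-.5+np.array(o)
def ang(P):
    d=(P[0]+P[1]-P[2]-P[3]);return np.degrees(np.arctan2(d[1],d[0]))
for nm,tp,sp in(("slimC",[(288,176),(335,212),(265,305),(218,268)],[(230,203),(201,243),(90,190),(122,153)]),
             ("tallC",[(183,77),(230,115),(158,208),(111,170)],[(305,80),(277,116),(170,70),(199,36)])):
    P=[]
    for a,b in zip(tp,sp):
        a0,b0=T(a,(424,190)),T(b,(310,320),4);a1,b1=ref(t,a0),ref(s,b0)
        X,e=tri(a1,b1);P.append(X);print(a0-a1,b0-b1,X.round(4),round(e,4))
    P=np.array(P);print(nm,P.mean(0).round(4),ang(P))
tp=[(242,182),(281,222),(197,305),(155,264)]
P=np.array([onz("top",ref(t,T(a,(215,190))),.038) for a in tp]);print("slimL",P.round(4),P.mean(0).round(4),ang(P))
# loose: height via top left corner & left bottom
print(tri(T((142,268),(215,190)),T((222,118),(260,205))))
print("pix",[T(a,(215,190)) for a in tp])
# box
tb=[(80,25),(328,55),(280,365),(38,330)]
B=[onz("top",T(a,(295,120),4),.184) for a in tb];B=np.array(B);print("box",B.round(4),B.mean(0),ang(B), np.linalg.norm(B[0]-B[3]),np.linalg.norm(B[0]-B[1]))
print("front right top",tri(T(tb[2],(295,120),4),T((150,163),(315,195),4)))
print("front left top",tri(T(tb[3],(295,120),4),T((152,42),(315,195),4)))
for a,b in(((40,470),(26,125)),((230,500),(19,230))):print("shelf",tri(T(a,(295,120),4),T(b,(315,195),4)))
E
```

```text
[0.05955056 0.11011236] [-0.03768657  0.10783582] [ 0.5625 -0.4033  0.0586] 0.0017
[ 0.08989899 -0.00707071] [0.14934944 0.06719331] [ 0.5433 -0.4287  0.0586] 0.0015
[ 0.00175439 -0.05964912] [ 0.13388889 -0.283     ] [ 0.4918 -0.3903  0.059 ] 0.0015
[0.175      0.16982759] [0.04545455 0.00909091] [ 0.5116 -0.3645  0.0587] 0.0019
slimC [ 0.5273 -0.3967  0.0587] -37.00400340850304
[ 0.13127753 -0.00881057] [-0.67090747  1.1680605 ] [ 0.6118 -0.3401  0.0831] 0.0006
[0.03624161 0.12348993] [0.155      0.25662791] [ 0.5915 -0.3659  0.0811] 0.0016
[0.05775401 0.23743316] [0.40663265 0.50357143] [ 0.5405 -0.3268  0.0814] 0.0022
[0.14339623 0.22515723] [-0.5075  1.1775] [ 0.5609 -0.3013  0.083 ] 0.0003
tallC [ 0.5762 -0.3335  0.0821] -37.38655352454947
slimL [[0.5509 0.1908 0.038 ]
 [0.5266 0.1654 0.038 ]
 [0.4798 0.2103 0.038 ]
 [0.5052 0.2359 0.038 ]] [0.5156 0.2006 0.038 ] -44.18950390708923
(array([0.48503205, 0.24303348, 0.01628032]), np.float64(0.03261154924855632))
pix [array([263., 226.]), array([270.8, 234. ]), array([254. , 250.6]), array([245.6, 242.4])]
box [[ 0.7863  0.0521  0.184 ]
 [ 0.7709 -0.1045  0.184 ]
 [ 0.5726 -0.077   0.184 ]
 [ 0.5908  0.0731  0.184 ]] [ 0.68015144 -0.01407107  0.184     ] -7.013480403098274 0.1966751523203376 0.1573001952592056
front right top (array([ 0.57171883, -0.07718413,  0.18053826]), np.float64(0.002869971328968537))
front left top (array([0.59155077, 0.07308163, 0.18300154]), np.float64(0.0012148473026248636))
shelf (array([0.50884709, 0.07110839, 0.12281023]), np.float64(0.003336551605640863))
shelf (array([ 0.493533  , -0.0514868 ,  0.11800489]), np.float64(0.0022865595204270496))
```

```bash
cat >> h.py <<'E'
def go(x,y,z,yaw=None):
    from station import ctrl, viewer, probe_bus, order
    from scipy.spatial.transform import Rotation as R
    o=probe_bus.get_obs();r=R.from_euler("xyz",o["eef_rot"])
    y=o["eef_rot"][2] if 0 else y
    if yaw is not None:
        d=(r.inv()*R.from_euler("xyz",[np.pi,0,yaw]));print("turn",d.as_rotvec().round(4));r=R.from_euler("xyz",[np.pi,0,yaw])
    print("shift after turn",r.inv().apply(np.array([x,y,z])-o["ee_pos"]).round(4),"q",o["qpos"].round(2),"F",o["force"].round(1))
E
python3 -c "
from h import *
print(tri([215+200.5/5-.5,190+325.5/5-.5],[260+222.5/5-.5,205+118.5/5-.5]))
go(.5066,-.381,.14,-.6475)"
python3 shift.py '[[0,0,0,0,0,0.147],[0,0,0,0,0,0.147],[0,0,0,0,0,0.147],[0,0,0,0,0,0.147],[0,0,0,0,0,0.147],[0,0,0,0,0,0.147]]' 0.072 10
python3 -c "
from h import *
go(.5066,-.381,.14,-.6475)"
```

```text
(array([0.46811193, 0.20793874, 0.03559716]), np.float64(0.0021594262726419735))
turn [-1.000e-03  4.000e-04  8.803e-01]
shift after turn [ 0.21   -0.3518  0.0641] q [-1.4   0.3   1.52  0.    1.32 -0.07] F [-0.3 -0.2 -0.3]
time_s: 0.7
ee_pos: [0.1268, -0.535, 0.2042]
eef_rot: [-3.141, 0.001, -0.655]
force: [0.4, -0.5, -0.6]
grip_width: 0.0723
grip_force: 0.0
turn [-0.0005  0.0006 -0.0077]
shift after turn [ 0.21   -0.3519  0.0642] q [-1.4   0.3   1.52 -0.    1.32  0.82] F [ 0.4 -0.5 -0.6]
```

```bash
python3 shift.py '[[0.021,-0.0352,0,0,0,-0.008],[0.021,-0.0352,0,0,0,0],[0.021,-0.0352,0,0,0,0],[0.021,-0.0352,0,0,0,0],[0.021,-0.0352,0,0,0,0],[0.021,-0.0352,0,0,0,0],[0.021,-0.0352,0,0,0,0],[0.021,-0.0352,0.01,0,0,0],[0.021,-0.0352,0.02,0,0,0],[0.021,-0.0352,0.02,0,0,0]]'
python3 shift.py '[[0,0,0,0,0,0],[0,0,0,0,0,0]]'
python3 -c "
from h import *
go(.5066,-.381,.05,-.6475)"
```

```text
time_s: 1.7
ee_pos: [0.5073, -0.3781, 0.1538]
eef_rot: [3.142, -0.0, -0.641]
force: [-0.6, -0.2, 0.2]
grip_width: 0.072
grip_force: 0.0
time_s: 1.9
ee_pos: [0.5059, -0.3785, 0.1537]
eef_rot: [3.142, 0.002, -0.64]
force: [-0.8, 0.4, 0.9]
grip_width: 0.072
grip_force: 0.0
turn [0.0001 0.0017 0.0077]
shift after turn [0.0021 0.0016 0.1037] q [-0.7   0.52  1.33 -0.    1.29  1.51] F [-0.8  0.4  0.9]
```

```bash
python3 shift.py '[[0.002,0.0016,0.02,0,0,0.0075],[0,0,0.025,0,0,0],[0,0,0.025,0,0,0],[0,0,0.02,0,0,0],[0,0,0.01,0,0,0],[0,0,0.003,0,0,0],[0,0,0,0,0,0]]'
python3 -c "
from h import *
go(.5066,-.381,.05,-.6475)
from station import ctrl, viewer, probe_bus, order
for n in('top','side'):cv2.imwrite(f'pics/{n}1.png',viewer.camera(n)['pixels'])
a=cv2.imread('pics/top1.png')[180:280,420:520];b=cv2.imread('pics/side1.png')[310:410,300:400]
cv2.imwrite('pics/g1.png',np.hstack([cv2.resize(i,(400,400),interpolation=2) for i in(a,b)]))
"
```

```text
time_s: 2.6
ee_pos: [0.5064, -0.3821, 0.0524]
eef_rot: [3.142, -0.001, -0.649]
force: [-0.0, -0.3, -0.0]
grip_width: 0.0719
grip_force: 0.0
turn [ 0.0001 -0.001  -0.0019]
shift after turn [-0.0005 -0.001   0.0024] q [-0.7   0.64  1.4  -0.    1.1   1.52] F [-0.  -0.3 -0. ]
```

View pics/g1.png

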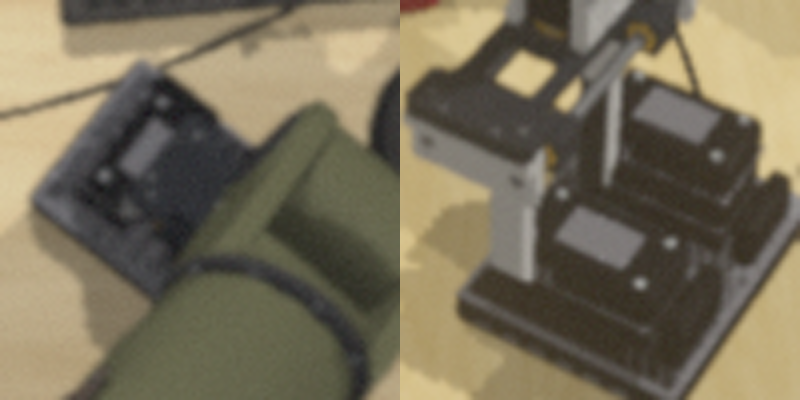

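The fingers straddle the near, slim pack at its open end: one at (515,235), the other in the gap at (605,135). Closing now.

```bash
python3 shift.py '[[0,-0.001,0.0025,0,0,0],[0,0,0,0,0,0],[0,0,0,0,0,0],[0,0,0,0,0,0],[0,0,0,0,0,0],[0,0,0,0,0,0]]' 0.03 40
python3 shift.py '[[-0.004,0,0,0,0,0],[-0.006,0,0,0,0,0],[-0.01,0,0,0,0,0],[-0.01,0,0,0,0,0]]'
```

```text
time_s: 3.3
ee_pos: [0.5071, -0.3807, 0.0492]
eef_rot: [3.142, -0.0, -0.649]
force: [-1.5, 0.2, 1.8]
grip_width: 0.0476
grip_force: 39.9
time_s: 3.7
ee_pos: [0.4828, -0.3622, 0.0492]
eef_rot: [-3.142, -0.001, -0.649]
force: [1.2, -1.2, 0.8]
grip_width: 0.0478
grip_force: 39.9
```

```bash
python3 shift.py '[[-0.012,0,0,0,0,0],[-0.012,0,0,0,0,0],[-0.01,0,0,0,0,0],[-0.003,0,0,0,0,0],[0,0,0,0,0,0]]'
python3 shift.py '[[0,0,-0.004,0,0,0],[0,0,-0.006,0,0,0],[0,0,-0.008,0,0,0],[0,0,0,0,0,0]]'
```

```text
time_s: 4.2
ee_pos: [0.4533, -0.3398, 0.0492]
eef_rot: [-3.142, 0.001, -0.649]
force: [-1.8, 1.5, 1.6]
grip_width: 0.0477
grip_force: 40.0
time_s: 4.6
ee_pos: [0.4543, -0.3406, 0.0683]
eef_rot: [3.141, -0.002, -0.649]
force: [0.1, 0.1, -3.8]
grip_width: 0.0477
grip_force: 39.9
```

```bash
python3 shift.py '[[0,0,-0.03,0,0,0],[0,0,-0.04,0,0,-0.132],[0,0,-0.04,0,0,-0.132],[0,0,-0.03,0,0,-0.132],[0,0,0,0,0,-0.132],[0,0,0,0,0,0]]'
python3 -c "
from h import *
go(.479,.0105,.215,-.122)"
```

```text
time_s: 5.2
ee_pos: [0.4538, -0.3403, 0.2076]
eef_rot: [3.141, -0.001, -0.119]
force: [0.2, -0.2, -4.4]
grip_width: 0.0474
grip_force: 39.9
turn [ 0.0006 -0.0009  0.0035]
shift after turn [-0.0177 -0.3512 -0.0074] q [-0.71  0.34  1.47  0.    1.34  0.98] F [ 0.2 -0.2 -4.4]
```

```bash
python3 shift.py '[[-0.002,-0.03,-0.002,0,0,0.003],[-0.002,-0.04,-0.003,0,0,0],[-0.002,-0.04,-0.002,0,0,0],[-0.002,-0.04,0,0,0,0],[-0.002,-0.04,0,0,0,0],[-0.002,-0.04,0,0,0,0],[-0.002,-0.04,0,0,0,0],[-0.002,-0.04,0,0,0,0],[-0.002,-0.04,0,0,0,0]]'
python3 -c "
from h import *
go(.4986,.0081,.151,-.122)"
```

```text
time_s: 6.1
ee_pos: [0.4784, 0.011, 0.2133]
eef_rot: [3.141, 0.001, -0.128]
force: [0.4, 0.2, -2.6]
grip_width: 0.0477
grip_force: 39.9
turn [ 0.0001  0.0014 -0.0064]
shift after turn [0.0204 0.0004 0.0623] q [-0.05  0.13  1.7  -0.    1.31  1.65] F [ 0.4  0.2 -2.6]
```

```bash
python3 shift.py '[[0.01,0,0.02,0,0,-0.006],[0.01,0,0.02,0,0,0],[0,0,0.015,0,0,0],[0,0,0.005,0,0,0],[0,0,0.002,0,0,0],[0,0,0,0,0,0]]'
python3 -c "
from h import *
go(.5711,-.0008,.151,-.122)
from station import ctrl, viewer, probe_bus, order
for n in('top','side'):cv2.imwrite(f'pics/{n}2.png',viewer.camera(n)['pixels'])
a=cv2.imread('pics/top2.png')[120:260,270:410];b=cv2.imread('pics/side2.png')[170:310,290:430]
cv2.imwrite('pics/g2.png',np.hstack([cv2.resize(i,(400,400),interpolation=2) for i in(a,b)]))
"
```

```text
time_s: 6.7
ee_pos: [0.4988, 0.0069, 0.1523]
eef_rot: [-3.142, -0.0, -0.119]
force: [-0.4, 0.3, -3.7]
grip_width: 0.0475
grip_force: 39.9
turn [-0.     -0.0001  0.0028]
shift after turn [ 0.0727 -0.0012  0.0013] q [-0.06  0.24  1.73  0.    1.18  1.63] F [-0.4  0.3 -3.7]
```

View pics/g2.png

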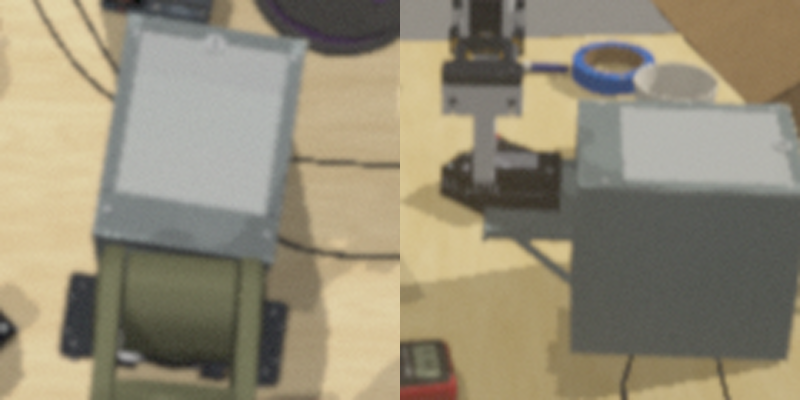

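The pack is level just above the shelf, its front (560,180) about 15 mm short of the face (577,180), and lined up with the slot. Feeding it in.

```bash
python3 shift.py '[[0.008,-0.001,0.0005,0,0,0.002],[0.01,0,0,0,0,0],[0.01,0,0,0,0,0],[0.01,0,0,0,0,0],[0.01,0,0,0,0,0]]'
python3 shift.py '[[0.01,0,0,0,0,0],[0.007,0,0,0,0,0],[0.003,0,0,0,0,0],[0.001,0,0,0,0,0],[0,0,0,0,0,0]]'
```

```text
time_s: 7.3
ee_pos: [0.5474, 0.0021, 0.1512]
eef_rot: [3.142, 0.001, -0.12]
force: [-0.9, -0.0, -5.8]
grip_width: 0.0478
grip_force: 39.9
time_s: 7.8
ee_pos: [0.5674, -0.0003, 0.1515]
eef_rot: [3.142, -0.0, -0.12]
force: [-0.4, 0.4, -4.2]
grip_width: 0.0475
grip_force: 39.9
```

```bash
python3 shift.py '[[0,0,0.002,0,0,0],[0,0,0,0,0,0]]'
python3 shift.py '[[0,0,0,0,0,0],[0,0,0,0,0,0],[0,0,0,0,0,0],[-0.01,0,0,0,0,0],[-0.015,0,0,0,0,0],[-0.012,0,0,0,0,0],[0,0,0,0,0,0]]' 0.068 20
python3 -c "
from h import *
go(.573,-.001,.1505,-.122)
from station import ctrl, viewer, probe_bus, order
for n in('top','side'):cv2.imwrite(f'pics/{n}3.png',viewer.camera(n)['pixels'])
a=cv2.imread('pics/top3.png')[120:260,270:410];b=cv2.imread('pics/side3.png')[170:310,290:430]
cv2.imwrite('pics/g3.png',np.hstack([cv2.resize(i,(400,400),interpolation=2) for i in(a,b)]))
"
```

```text
time_s: 8.0
ee_pos: [0.5672, -0.0002, 0.1494]
eef_rot: [-3.142, 0.0, -0.12]
force: [0.1, -0.4, -4.5]
grip_width: 0.0477
grip_force: 39.9
time_s: 8.7
ee_pos: [0.5295, 0.0044, 0.1498]
eef_rot: [-3.142, -0.0, -0.12]
force: [0.2, 0.0, 0.4]
grip_width: 0.068
grip_force: 0.0
turn [-0.     -0.0001  0.0025]
shift after turn [ 0.0438  0.     -0.0007] q [-0.06  0.31  1.65  0.    1.19  1.63] F [0.2 0.  0.4]
```

View pics/g3.png

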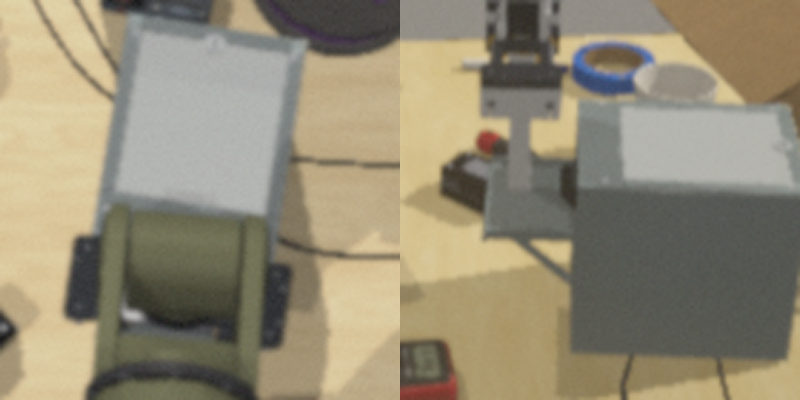

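The pack's rear end shows at (567,185), just outside the face, and the fingers (520,160) are clear behind it. I'll narrow them and push.

```bash
python3 shift.py '[[0,0,0,0,0,0],[0,0,0,0,0,0],[0,0,0,0,0,0],[0,0,0,0,0,0]]' 0.02 20
python3 shift.py '[[0.01,0,0,0,0,0.002],[0.01,0,0,0,0,0],[0.01,0,0,0,0,0],[0.008,0,0,0,0,0],[0.004,0,0,0,0,0],[0,0,0,0,0,0],[0,0,0,0,0,0]]'
```

```text
time_s: 9.2
ee_pos: [0.5308, 0.0041, 0.1494]
eef_rot: [3.142, 0.0, -0.12]
force: [0.0, 0.5, 0.6]
grip_width: 0.0396
grip_force: 0.0
time_s: 9.9
ee_pos: [0.5724, -0.0009, 0.1493]
eef_rot: [3.142, 0.001, -0.122]
force: [-0.8, 0.3, 0.0]
grip_width: 0.0203
grip_force: 0.4
```

```bash
python3 shift.py '[[0.001,0,0,0,0,0],[0.001,0,0,0,0,0],[0,0,0,0,0,0]]'
python3 shift.py '[[-0.02,0,0,0,0,0],[-0.03,0,0,0,0,0],[-0.04,0,0,0,0,0],[-0.03,0,-0.02,0,0,0],[-0.03,0,-0.02,0,0,0],[0,0,0,0,0,0]]'
python3 -c "
from h import *
from station import ctrl, viewer, probe_bus, order
for n in('top','side'):cv2.imwrite(f'pics/{n}4.png',viewer.camera(n)['pixels'])
a=cv2.imread('pics/top4.png')[120:260,270:410];b=cv2.imread('pics/side4.png')[170:310,290:430]
cv2.imwrite('pics/g4.png',np.clip(1.3*np.hstack([cv2.resize(i,(400,400),interpolation=2) for i in(a,b)]),0,255))
"
```

```text
time_s: 10.2
ee_pos: [0.5725, -0.001, 0.1492]
eef_rot: [3.141, 0.005, -0.122]
force: [-18.1, 1.9, 6.6]
grip_width: 0.0204
grip_force: 8.8
time_s: 10.8
ee_pos: [0.4246, 0.0173, 0.1922]
eef_rot: [-3.141, -0.005, -0.121]
force: [0.7, -0.0, -1.0]
grip_width: 0.02
grip_force: 0.0[ WARN:0@4.553] global loadsave.cpp:1063 imwrite_ Unsupported depth image for selected encoder is fallbacked to CV_8U.
```

View pics/g4.png

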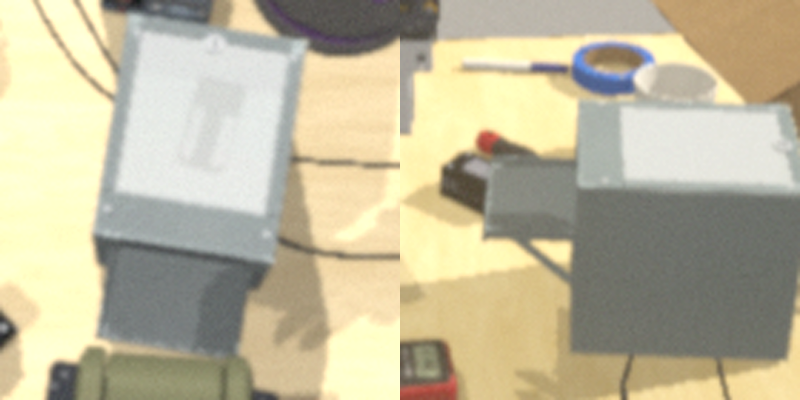

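The first pack is inside, seen through the lid at (210,120); the shelf is empty and the slot is dark with the flap shut. Now the loose pack.

```bash
python3 shift.py '[[0,0,-0.005,0,0,-0.1465],[0,0,-0.005,0,0,-0.1465],[0,0,0,0,0,-0.1465],[0,0,0,0,0,-0.1465],[0,0,0,0,0,-0.1465],[0,0,0,0,0,-0.1465],[0,0,0,0,0,-0.1465],[0,0,0,0,0,-0.1465],[0,0,0,0,0,-0.1465]]' 0.08 20
python3 shift.py '[[0,0,0,0,0,-0.1465],[0,0,0,0,0,-0.1465],[0,0,0,0,0,-0.1465],[0,0,0,0,0,-0.1465],[0,0,0,0,0,-0.1465],[0,0,0,0,0,-0.1465],[0,0,0,0,0,-0.1465],[0,0,0,0,0,-0.1465],[0,0,0,0,0,0]]'
python3 -c "
from h import *
t=cv2.imread('pics/top4.png',0).astype(float)
def ref(im,p,r=2):
    x,y=np.round(p).astype(int);w=im[y-r:y+r+1,x-r:x+r+1];w=np.clip(w-np.percentile(w,60),0,None)
    Y,X=np.mgrid[y-r:y+r+1,x-r:x+r+1];return np.array([(w*X).sum(),(w*Y).sum()])/w.sum()
P=np.array([onz('top',ref(t,p),.038) for p in((263,226),(270.8,234),(254,250.6),(245.6,242.4))]);print(P.mean(0))
go(.497,.2187,.12,2.370)"
```

```text
time_s: 11.8
ee_pos: [0.4261, 0.0169, 0.1985]
eef_rot: [-3.14, 0.001, 1.203]
force: [-0.9, 0.3, 0.1]
grip_width: 0.0799
grip_force: 0.0
time_s: 12.7
ee_pos: [0.426, 0.0169, 0.1986]
eef_rot: [-3.141, -0.001, 2.371]
force: [0.0, 0.6, 0.0]
grip_width: 0.0801
grip_force: 0.0
[0.51556491 0.20055369 0.038     ]
turn [-0.001  -0.001   0.0011]
shift after turn [0.0899 0.1942 0.0786] q [-0.05  0.03  1.85 -0.    1.26 -0.85] F [0.  0.6 0. ]
```

```bash
python3 shift.py '[[0.015,0.0324,0,0,0,0],[0.015,0.0324,0,0,0,0],[0.015,0.0324,0.01,0,0,0],[0.015,0.0324,0.02,0,0,0],[0.015,0.0324,0.02,0,0,0],[0.015,0.0324,0.028,0,0,0],[0,0,0,0,0,0],[0,0,0,0,0,0]]'
python3 -c "
from h import *
go(.497,.2187,.027,2.370)"
```

```text
time_s: 13.5
ee_pos: [0.4966, 0.2192, 0.1201]
eef_rot: [-3.139, -0.001, 2.366]
force: [1.0, -0.0, 0.5]
grip_width: 0.08
grip_force: 0.0
turn [-0.0023 -0.001  -0.0036]
shift after turn [-0.0007 -0.0001  0.0931] q [ 0.35  0.37  1.63 -0.    1.14 -0.45] F [ 1.  -0.   0.5]
```

```bash
python3 shift.py '[[0,0,0.02,0,0,-0.004],[0,0,0.025,0,0,0],[0,0,0.02,0,0,0],[0,0,0.015,0,0,0],[0,0,0.008,0,0,0],[0,0,0.004,0,0,0],[0,0,0,0,0,0]]'
python3 -c "
from h import *
go(.497,.2187,.027,2.370)"
```

```text
time_s: 14.2
ee_pos: [0.4971, 0.2188, 0.03]
eef_rot: [3.141, 0.0, 2.372]
force: [0.2, 0.3, -0.7]
grip_width: 0.0799
grip_force: 0.0
turn [0.0005 0.0003 0.0016]
shift after turn [ 0.     -0.0001  0.003 ] q [ 0.35  0.49  1.7  -0.    0.95 -0.45] F [ 0.2  0.3 -0.7]
```

```bash
python3 shift.py '[[0,0,0.002,0,0,0],[0,0,0,0,0,0],[0,0,0,0,0,0],[0,0,0,0,0,0],[0,0,0,0,0,0],[0,0,0,0,0,0],[0,0,0,0,0,0]]' 0.03 40
python3 shift.py '[[0,0,-0.01,0,0,0],[0,0,-0.03,0,0,0],[0,0,-0.04,0,0,0],[0,0,-0.05,0,0,0],[0,0,-0.045,0,0,0],[0,0,-0.01,0,0,0],[0,0,0,0,0,0]]'
python3 -c "
from h import *
go(.479,.0105,.213,np.pi-.122)"
```

```text
time_s: 14.9
ee_pos: [0.4967, 0.219, 0.0277]
eef_rot: [-3.142, 0.0, 2.373]
force: [-2.0, -1.4, 5.0]
grip_width: 0.0477
grip_force: 39.9
time_s: 15.6
ee_pos: [0.4971, 0.2192, 0.2139]
eef_rot: [3.139, 0.001, 2.373]
force: [0.6, -0.3, -3.7]
grip_width: 0.0475
grip_force: 39.9
turn [ 0.0021  0.0019 -0.6469]
shift after turn [-0.0074 -0.2094  0.0009] q [ 0.35  0.28  1.53  0.    1.33 -0.45] F [ 0.6 -0.3 -3.7]
```

```bash
python3 shift.py '[[0,0,0,0,0,-0.1294],[0,0,0,0,0,-0.1294],[0,0,0,0,0,-0.1294],[0,0,0,0,0,-0.1294],[0,0,0,0,0,-0.1294],[0,0,0,0,0,0]]'
python3 shift.py '[[-0.0015,-0.035,0,0,0,0],[-0.0015,-0.035,0,0,0,0],[-0.0015,-0.035,0,0,0,0],[-0.0015,-0.035,0,0,0,0],[-0.0015,-0.035,0,0,0,0],[0,-0.034,0,0,0,0],[0,0,0,0,0,0],[0,0,0,0,0,0]]'
python3 -c "
from h import *
go(.4986,.0081,.152,np.pi-.122)"
```

```text
time_s: 16.2
ee_pos: [0.496, 0.2188, 0.2102]
eef_rot: [-3.14, -0.003, 3.022]
force: [0.0, 0.3, -2.6]
grip_width: 0.0476
grip_force: 39.9
time_s: 17.0
ee_pos: [0.4784, 0.0104, 0.2115]
eef_rot: [3.142, -0.002, 3.015]
force: [0.4, -0.3, -2.9]
grip_width: 0.0472
grip_force: 39.9
turn [ 0.0001 -0.0017 -0.0043]
shift after turn [-0.0203  0.0002  0.0595] q [-0.05  0.14  1.71  0.    1.3  -1.5 ] F [ 0.4 -0.3 -2.9]
```

```bash
python3 shift.py '[[-0.01,0,0.02,0,0,-0.004],[-0.01,0,0.02,0,0,0],[0,0,0.013,0,0,0],[0,0,0.005,0,0,0],[0,0,0.001,0,0,0],[0,0,0,0,0,0]]'
python3 -c "
from h import *
go(.5672,-.0003,.1515,np.pi-.122)
from station import ctrl, viewer, probe_bus, order
for n in('top','side'):cv2.imwrite(f'pics/{n}5.png',viewer.camera(n)['pixels'])
a=cv2.imread('pics/top5.png')[120:260,270:410];b=cv2.imread('pics/side5.png')[170:310,290:430]
cv2.imwrite('pics/g5.png',np.hstack([cv2.resize(i,(400,400),interpolation=2) for i in(a,b)]))
"
```

```text
time_s: 17.6
ee_pos: [0.4987, 0.0086, 0.1541]
eef_rot: [3.142, 0.001, 3.024]
force: [-0.6, 0.4, -4.0]
grip_width: 0.0477
grip_force: 39.9
turn [0.0001 0.0006 0.0042]
shift after turn [-0.0691 -0.0005  0.0026] q [-0.06  0.24  1.73  0.    1.18 -1.51] F [-0.6  0.4 -4. ]
```

View pics/g5.png

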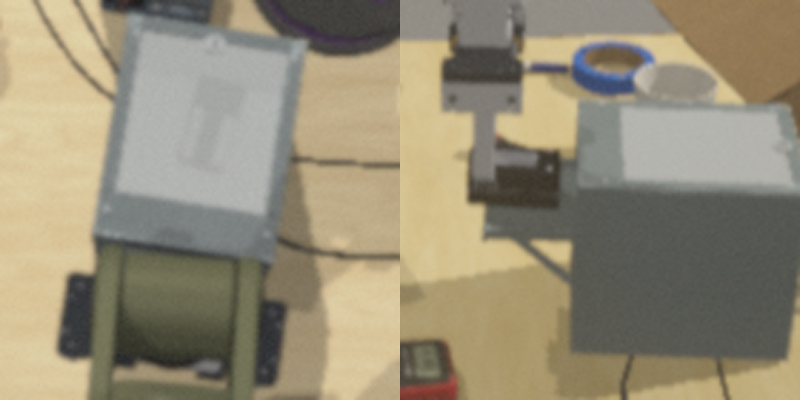

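The second pack is level over the shelf, with its front at (558,180) short of the face (577). Feeding it in the same way.

```bash
python3 shift.py '[[-0.008,0,0.002,0,0,0.004],[-0.01,0,0,0,0,0],[-0.01,0,0,0,0,0],[-0.01,0,0,0,0,0],[-0.01,0,0,0,0,0],[-0.01,0,0,0,0,0],[-0.007,0,0,0,0,0],[-0.003,0,0,0,0,0],[-0.001,0,0,0,0,0],[0,0,0,0,0,0]]'
python3 shift.py '[[0,0,0.002,0,0,0],[0,0,0,0,0,0]]'
python3 shift.py '[[0,0,0,0,0,0],[0,0,0,0,0,0],[0,0,0,0,0,0],[0.01,0,0,0,0,0],[0.015,0,0,0,0,0],[0.013,0,0,0,0,0],[0,0,0,0,0,0]]' 0.068 20
python3 shift.py '[[0,0,0,0,0,0],[0,0,0,0,0,0],[0,0,0,0,0,0],[0,0,0,0,0,0],[0,0,0,0,0,0]]' 0.02 20
python3 -c "
from h import *
go(.5725,-.001,.1495,np.pi-.122)"
```

```text
time_s: 18.7
ee_pos: [0.5671, -0.0001, 0.1516]
eef_rot: [-3.142, 0.0, 3.02]
force: [0.4, -0.0, -3.0]
grip_width: 0.0478
grip_force: 39.9
time_s: 18.9
ee_pos: [0.5669, -0.0, 0.1493]
eef_rot: [-3.142, -0.0, 3.02]
force: [-0.9, -0.4, -3.7]
grip_width: 0.0479
grip_force: 39.9
time_s: 19.6
ee_pos: [0.5282, 0.0048, 0.1498]
eef_rot: [3.142, 0.0, 3.02]
force: [-0.2, -0.2, -0.1]
grip_width: 0.0677
grip_force: 0.0
time_s: 20.1
ee_pos: [0.5295, 0.0045, 0.1494]
eef_rot: [-3.142, -0.0, 3.02]
force: [-0.6, -0.9, -1.0]
grip_width: 0.0314
grip_force: 0.0
turn [-0.     -0.0002  0.0002]
shift after turn [-0.0433 -0.0002 -0.0001] q [-0.06  0.31  1.65 -0.    1.19 -1.51] F [-0.6 -0.9 -1. ]
```

```bash
python3 shift.py '[[-0.01,0,0,0,0,0],[-0.01,0,0,0,0,0],[-0.01,0,0,0,0,0],[-0.008,0,0,0,0,0],[-0.0045,0,0,0,0,0],[0,0,0,0,0,0],[0,0,0,0,0,0]]'
python3 shift.py '[[-0.001,0,0,0,0,0],[-0.0005,0,0,0,0,0],[0,0,0,0,0,0]]'
python3 shift.py '[[0.02,0,0,0,0,0],[0.03,0,0,0,0,0],[0.04,0,0,0,0,0],[0.04,0,-0.03,0,0,0],[0.04,0,-0.03,0,0,0],[0,0,-0.03,0,0,0],[0,0,0,0,0,0],[0,0,0,0,0,0]]'
python3 -c "
from h import *
from station import ctrl, viewer, probe_bus, order
for n in('top','side'):cv2.imwrite(f'pics/{n}6.png',viewer.camera(n)['pixels'])
a=cv2.imread('pics/top6.png')[100:320,190:510];b=cv2.imread('pics/side6.png')[170:430,240:440];c=cv2.imread('pics/top6.png')[120:210,300:385]
A=cv2.resize(a,(480,330),interpolation=2);B=cv2.resize(b,(320,416),interpolation=2);im=np.zeros((600,800,3),np.uint8)
im[:330,:480]=A;im[:416,480:]=B;im[330:600,:255]=cv2.resize(c,(255,270),interpolation=2)
cv2.imwrite('pics/g6.png',cv2.convertScaleAbs(im,alpha=1.2))
"
```

```text
time_s: 20.8
ee_pos: [0.5716, -0.0006, 0.1495]
eef_rot: [3.142, 0.0, 3.02]
force: [0.2, -0.0, -0.1]
grip_width: 0.0201
grip_force: 0.0
time_s: 21.1
ee_pos: [0.5725, -0.0007, 0.1496]
eef_rot: [-3.142, -0.001, 3.02]
force: [-6.4, 0.8, 2.2]
grip_width: 0.0202
grip_force: 3.1
time_s: 21.9
ee_pos: [0.4046, 0.0199, 0.2398]
eef_rot: [3.141, 0.002, 3.02]
force: [1.3, -0.4, -0.1]
grip_width: 0.0198
grip_force: 0.0
```

View pics/g6.png

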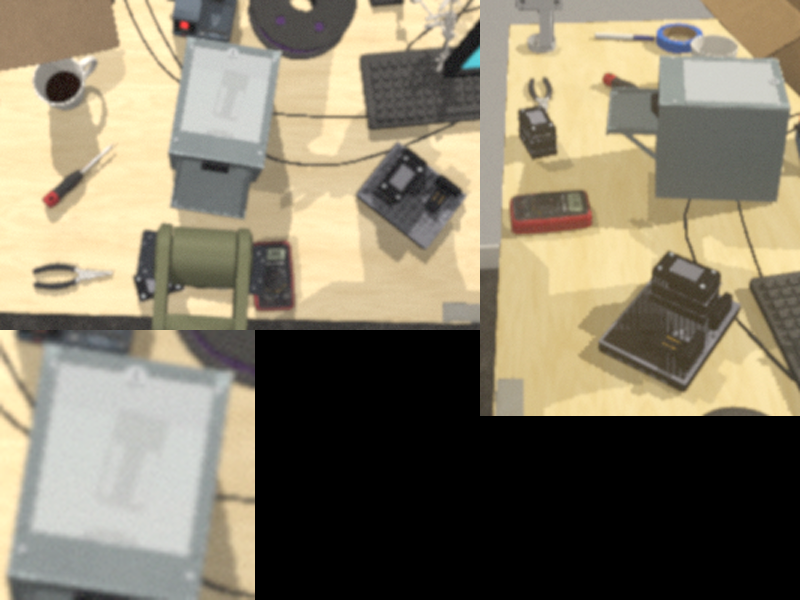

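A dark end still shows in the slot, at (215,168) in the top crop and (657,105) in the side crop, so the second pack has not dropped. I'm out of picture views, so I'll measure it numerically from here.

```bash
python3 - <<'E'
import cv2,numpy as np
from h import *
a=cv2.imread("pics/side4.png",0).astype(int);b=cv2.imread("pics/side6.png",0).astype(int)
print("side diff x342-358,y226-246");print((b-a)[224:248,340:358])
a=cv2.imread("pics/top4.png",0).astype(int);b=cv2.imread("pics/top6.png",0).astype(int)
print("top x320-348,y202-222");print((b-a)[200:222,320:348])
# predict pixel of pack rear rectangle at face: corners
def proj(n,P):
    (f,cx,cy,k),E=C[n];p=E[:,:3].T@(np.array(P)-E[:,3]);u=np.array([p[0]/-p[2],-p[1]/-p[2]]);u=u*(1+k*u@u);return (u*f+[cx,cy]).round(1)
F=np.array([.581,-.002,.12]);ox=np.array([.9925,-.1219,0]);oy=np.array([.1219,.9925,0])
for d in(0,-.01):
  for y in(-.024,.024):
    for z in(0,.038):P=F+ox*d+oy*y+[0,0,z];print(d,y,z,proj("side",P),proj("top",P))
E
```

```text
side diff x342-358,y226-246
[[ -4   0  -1  -2  -2  -4  -1  -3  -5  -3  -1  -1   0   2  -1  -4  -1  -1]
 [ -1   0   0  -2  -4  -1  -3  -3  -2  -3   0  -2  -4  -3  -1  -2  -2  -4]
 [  1  -1   1  -1  -2  -2  -4  -1  -3  -3   0  -2  -4  -5  -1  -1  -4   1]
 [ -2   0   0  -2   3   2  -1  -3  -6  -7  -8  -6  -3  -3  -2  -3  -2   0]
 [  3  -1   2  -2   0   1   0 -17 -23 -25 -23 -16  -6  -2  -3  -2  -3  -6]
 [ -2  -1   1  -5  -3  -1 -11 -27 -38 -43 -39 -26 -11  -3  -2   0  -4  -3]
 [  1  -3  -1   1  -6  -3 -17 -37 -43 -43 -49 -28 -13  -6  -3  -3  -2  -2]
 [ -5  -1  -3  -4  -5  -5 -17 -39 -48 -48 -44 -28 -12  -4  -2  -1  -2   0]
 [  0  -1   1  -3  -2  -6 -18 -37 -45 -43 -42 -24 -10  -4  -2  -2  -3  -1]
 [  0  -2  -3   0  -1  -2 -15 -38 -44 -49 -39 -22  -8  -3  -1  -1  -4  -3]
 [  2  -2  -1  -1  -4  -6 -17 -35 -45 -46 -39 -22  -8  -4  -3  -2  -2  -3]
 [ -3   2  -3  -3  -2  -6 -17 -36 -45 -50 -41 -20  -8  -2  -1  -2  -1  -3]
 [ -1  -2  -2  -3  -2  -5 -14 -38 -46 -48 -44 -30  -6  -4  -3   0  -3  -3]
 [ -3   0  -2   0  -2  -4 -16 -37 -46 -52 -46 -34 -14  -4  -4  -1   2  -1]
 [ -4   0  -3  -1   0 
[... 2965 characters left out ...]
 16  12]
 [ -1   0  -4  -1   0  -3  -1  -4   2   2  -2   0   2  -2   0  -1  -1   2
   -1  -5  -1  -1   2   8  11  17  14  15]
 [  1  -1  -1  -4  -3  -2  -3  -2  -3  -2  -2  -2   1  -2  -2  -3   1  -1
   -1  -3   0   2  11   8  13  18  18  11]
 [ -1  -2  -3  -3   1  -2   1  -2  -1  -1   0  -1  -1  -2  -3   0  -3   0
   -3  -1   5   9  10  14  13  15  11  16]]
0 -0.024 0 [351.5 244.7] [342.8 212.2]
0 -0.024 0.038 [352.1 232.2] [343.5 209.9]
0 0.024 0 [351.2 235.1] [324.4 209.5]
0 0.024 0.038 [351.8 222.8] [324.6 207.1]
-0.01 -0.024 0 [347.6 244.6] [342.3 216. ]
-0.01 -0.024 0.038 [348.1 232.1] [342.9 213.7]
-0.01 0.024 0 [347.5 235. ] [323.9 213.3]
-0.01 0.024 0.038 [348.  222.7] [324.1 211. ]
```

```bash
python3 shift.py '[[0.02,0,0,0,0,0],[0,0,0,0,0,0],[0,0,0,0,0,0],[0,0,0,0,0,0],[0,0,0,0,0,0]]'
cat >> h.py <<'E'
def proj(n,P):
    (f,cx,cy,k),E=C[n];p=E[:,:3].T@(np.array(P)-E[:,3]);u=np.array([p[0]/-p[2],-p[1]/-p[2]]);u=u*(1+k*u@u);return (u*f+[cx,cy]).round(1)
E
python3 - <<'E'
import cv2,numpy as np
from h import *
from station import ctrl, viewer, probe_bus, order
for n in("top","side"):cv2.imwrite(f"pics/{n}7.png",viewer.camera(n)["pixels"])
r=lambda n:cv2.imread(f"pics/{n}.png",0).astype(int)
np.set_printoptions(linewidth=200)
print("side7-6 change",np.abs(r("side7")-r("side6"))[224:248,340:358].max())
# rectify lid plane at z=.05: sample in box frame
o=np.array([.581,-.002,0])+.085*np.array([.9925,-.1219,0]);ox=np.array([.9925,-.1219,0]);oy=np.array([.1219,.9925,0])
def rect(im,z):
    xs=np.arange(-45,115,6);ys=np.arange(60,-61,-6);M=np.array([[proj("top",o+ox*x/1e3+oy*y/1e3+[0,0,z]) for y in ys] for x in xs],np.float32)
    return cv2.remap(im.astype(np.float32),M[...,0],M[...,1],1).astype(int),xs
for a,b in(("top0","top4"),("top4","top7")):
    A,xs=rect(r(a),.05);B,_=rect(r(b),.05);print(a,b,"rows=box x, cols y 60..-60")
    for x,l in zip(xs,B-A):print(x,l)
E
```

```text
time_s: 22.5
ee_pos: [0.3849, 0.0222, 0.2393]
eef_rot: [-3.142, -0.001, 3.02]
force: [0.7, 0.3, -0.6]
grip_width: 0.0201
grip_force: 0.0
side7-6 change 10
top0 top4 rows=box x, cols y 60..-60
-45 [-1  0  3 -1  3  1  0  1 -4 -1  0  2 -1  1 -1  1  0 -1  2  2  1]
-39 [ 1  1 -2  2  0  0  2 -1  0  3  0  0 -2  2 -1  1  2  0  0 -1  3]
-33 [ 2 -1  0  1  0  1 -4  1  1  2  1  1  0  2  1  0  2 -1 -1  1  1]
-27 [ 1  3 -1  2 -1  2  2  2  0  0  2  0  2 -1  0 -2  3  2  1  1  1]
-21 [-1  1  1  5 -1  1  3 -1 -1  2  0  2  0  0  2  0  0  1  0  2 -1]
-15 [ 1 -3  0  3 -1  0  0  2  1  2  2  2  0  0  1  0 -2  1  3 -2  2]
-9 [ 2  1  1  2  0  0  1  0  2  2 -1  3  3  1  3  1  2 -1  2  1  0]
-3 [ 2 -1 -1  2  0  2  0  0  2  0  1  0  1 -1  0  0 -2 -2  2  0  2]
3 [ 0 -1  1  0  1  1  0  0 -1  1  1  0  0 -2  0  1  2  2  0  1 -1]
9 [ 2  2  0  0  0  2  2  2  1  0  0  1  3  0  2  1  1  3  0 -1  1]
15 [ 3  0  1  0  3  3 -2  0  1 -2 -4 -3 -5 -6 -3  1  0  2  3  2  0]
21 [ -1  -1   0   1   1   2  -4  -2  -7  -9 -10 -10 -10  -7  -5  -3   1   1   1  -1   0]
27 [  0   1   1   2   0   1  -1 -10  -5 -10 -11 -13  -8   0   0   0
[... 2469 characters left out ...]
-1 -2 -3 -4 -2 -3]
57 [-1 -1  0 -1 -1 -2 -2 -2 -2  0 -3 -1 -2 -2 -2 -2 -2 -5 -1 -3  0]
63 [-2 -2 -3 -3 -3 -3 -4 -3  0 -3 -2 -3 -1 -2 -3 -1 -4 -2 -4 -2 -1]
69 [-2 -3 -1 -3 -3  0 -3  0  0  1 -6 -2 -3 -4 -2 -2 -3 -2 -5 -3 -3]
75 [-2 -3 -2  0 -3 -1 -2 -1 -1 -1 -1 -2  0  0  0 -2 -1 -1 -2 -2 -1]
81 [-2 -4 -1 -3 -4 -2 -2 -4 -2 -3 -2  0 -2 -1 -3 -1 -3 -1 -1 -1 -4]
87 [-1 -2 -2 -1 -2 -2 -4 -2 -3 -1 -2 -3  0 -3 -1 -1 -2 -3  0 -2 -5]
93 [-2 -3 -3 -2 -2 -3 -1 -3 -3  1 -1 -2 -1 -4  1 -1  0 -3 -4 -1 -4]
99 [-1 -4 -2 -1 -3 -3 -4 -3 -3 -1 -3 -4 -2 -3 -1 -2 -1 -3  0 -3 -4]
105 [-2 -2  2 -2 -2 -2 -1 -2 -1 -2 -1 -4 -1 -3 -4 -1 -1 -2 -3  0 -2]
111 [-1 -2  0 -6 -3  0 -1 -2 -1  1 -1 -3 -3 -3  0 -3  0 -1 -3 -2 -1]
```

The first pack lies flat on the box floor. The second has tipped about 50° nose-down and is hanging in the slot, its rear lower edge about 10 mm out and 17 mm above the shelf. I'll tilt the tool so the fingertips can reach into the slot and push it through.

```bash
python3 shift.py '[[0,0,0,0,-0.133,0],[0,0,0,0,-0.133,0],[0,0,0,0,-0.134,0],[0,0,0,0,0,0],[0,0,0,0,0,0]]'
python3 -c "
from h import *
go(.5353,.0036,.160)"
```

```text
time_s: 23.1
ee_pos: [0.3845, 0.0224, 0.2401]
eef_rot: [3.142, 0.399, 3.02]
force: [0.9, -0.5, -0.0]
grip_width: 0.0199
grip_force: 0.0
shift after turn [-0.109  -0.0003  0.1328] q [-0.01 -0.36  2.13 -0.05  0.98 -1.43] F [ 0.9 -0.5 -0. ]
```

```bash
python3 shift.py '[[-0.022,0,0.0265,0,0,0],[-0.022,0,0.0265,0,0,0],[-0.022,0,0.0265,0,0,0],[-0.022,0,0.0265,0,0,0],[-0.021,0,0.0265,0,0,0],[0,0,0,0,0,0],[0,0,0,0,0,0]]'
python3 -c "
from h import *
go(.581,-.002,.1495)"
```

```text
time_s: 23.8
ee_pos: [0.5355, 0.0036, 0.1588]
eef_rot: [-3.141, 0.396, 3.019]
force: [-0.5, -0.8, 0.4]
grip_width: 0.0196
grip_force: 0.0
shift after turn [-0.0386 -0.      0.0263] q [-0.05  0.11  1.92 -0.04  0.72 -1.47] F [-0.5 -0.8  0.4]
```

```bash
python3 shift.py '[[-0.0048,0,0.0033,0,0,0],[-0.0048,0,0.0033,0,0,0],[-0.0048,0,0.0033,0,0,0],[-0.0048,0,0.0033,0,0,0],[0,0,0,0,0,0]]'
python3 shift.py '[[-0.0048,0,0.0033,0,0,0],[-0.0048,0,0.0033,0,0,0],[-0.0048,0,0.0033,0,0,0],[0,0,0,0,0,0]]'
python3 shift.py '[[-0.005,0,0.0032,0,0,0],[0,0,0,0,0,0],[0,0,0,0,0,0]]'
python3 -c "
from h import *
go(.581,-.002,.1495)"
```

```text
time_s: 24.3
ee_pos: [0.5585, 0.001, 0.1553]
eef_rot: [3.142, 0.4, 3.02]
force: [0.1, 0.4, -0.6]
grip_width: 0.0197
grip_force: 0.0
time_s: 24.7
ee_pos: [0.5755, -0.0011, 0.1515]
eef_rot: [-3.142, 0.4, 3.02]
force: [-0.0, 0.1, 0.9]
grip_width: 0.0199
grip_force: 0.0
time_s: 25.0
ee_pos: [0.5808, -0.0017, 0.1507]
eef_rot: [3.142, 0.4, 3.02]
force: [-0.8, 0.0, -0.3]
grip_width: 0.0198
grip_force: 0.0
shift after turn [ 0.0003 -0.0003  0.0012] q [-0.05  0.22  1.81 -0.04  0.71 -1.48] F [-0.8  0.  -0.3]
```

```bash
python3 shift.py '[[0.01,0,-0.004,0,0,0],[0.02,0,-0.008,0,0,0],[0.03,0,-0.013,0,0,0],[0.04,0,-0.02,0,0,0],[0.04,0,-0.03,0,0,0],[0.02,0,-0.04,0,0,0],[0,0,0,0,0,0],[0,0,0,0,0,0]]'
cat > chk.py <<'E'
import cv2,numpy as np,sys
from h import *
from station import ctrl, viewer, probe_bus, order
k=sys.argv[1]
for n in("top","side"):cv2.imwrite(f"pics/{n}{k}.png",viewer.camera(n)["pixels"])
r=lambda n:cv2.imread(f"pics/{n}.png",0).astype(int)
np.set_printoptions(linewidth=200)
print("side");print((r("side"+k)-r("side4"))[220:248:2,332:360:2])
print("top slot");print((r("top"+k)-r("top4"))[204:222:2,316:350:2])
o=np.array([.581,-.002,0])+.085*np.array([.9925,-.1219,0]);ox=np.array([.9925,-.1219,0]);oy=np.array([.1219,.9925,0])
def rect(im,z):
    xs=np.arange(-27,115,8);ys=np.arange(70,-71,-10);M=np.array([[proj("top",o+ox*x/1e3+oy*y/1e3+[0,0,z]) for y in ys] for x in xs],np.float32)
    return cv2.remap(im.astype(np.float32),M[...,0],M[...,1],1).astype(int),xs
A,xs=rect(r("top0"),.05);B,_=rect(r("top"+k),.05)
for x,l in zip(xs,B-A):print(x,l)
E
python3 chk.py 8
```

```text
time_s: 25.8
ee_pos: [0.39, 0.0217, 0.1952]
eef_rot: [3.141, 0.403, 3.02]
force: [-0.5, 0.5, -0.4]
grip_width: 0.0198
grip_force: 0.0
side
[[-5 -4 -5 -2 -5 -4 -4 -4 -3 -5  0 -2 -3 -5]
 [ 3 -3 -1 -3 -4 -5 -3 -3 -5 -3 -4 -2 -2 -5]
 [ 0 -2 -4 -4 -6 -5 -4 -2 -5 -1 -3 -3 -2 -3]
 [ 3 -4 -5 -1  2 -2 -2 -5 -1  2 -5 -4 -2 -3]
 [-3 -3 -1 -4  1 -1  2  1 -2 -2 -3 -3 -1 -2]
 [ 0 -2 -2 -5 -1 -2 -5 -5 -1 -4 -2 -3 -4 -2]
 [-2 -3 -3 -2  2 -2 -5 -2 -1 -1 -4 -1 -3 -2]
 [-1  1 -2 -2 -1 -2 -3 -3 -2 -3 -4 -4 -4 -4]
 [-3 -3  2  1  0 -3 -3  2  1  0  0 -2 -1  0]
 [ 1 -4 -2 -3 -4 -3 -3 -4 -6 -1  0 -3  1  1]
 [-1 -2 -3 -4 -4 -4 -2 -3 -1 -2  2 -1 -1  0]
 [-4  0  0 -4 -4  1 -3 -1  0  0 -4  0 -4 -6]
 [ 4  4  7  3  5  4 -3 -4  1 -1 -1 -3  0  0]
 [13 11 14 11 11 14 12  6  2  2  0 -1  1 -1]]
top slot
[[-2  0 -7 -3 -2 -1  0 -4 -5 -3 -2  2 -4 -1 -3 -3  1]
 [ 0 -2  3 -1  1 -3 -5 -2 -3  0 -6 -2 -1 -1 -2 -7 -3]
 [ 0 -2 -2  1  2  0 -4 -3 -3 -4  1 -1 -5 -1  2 -5 -3]
 [ 1 -1  1 -2 -3  0  0 -2 -3 -3 -1 -1 -1  1 -6 -3  0]
 [ 0 -3 -1 -1 -3  2  0 -3 -2  0 -2 -1  0  2  2  2  2]
 [-1  2 -4 -2 -5 -7  2 -6 -1 -2  1 -8 -4 -3 -4  3  
[... 594 characters left out ...]
9 [ -3  -3  -2  -2  -2  -9  -8 -13 -16  -7  -6  -3  -1  -1   0]
37 [  0  -1  -2  -3  -4  -3  -5 -12 -15  -3  -9   0  -1   0  -2]
45 [ -5  -2   0  -1  -1  -5  -5 -12 -13  -6 -10  -3  -2  -2  -4]
53 [ -1  -2   1  -1  -3  -4  -5 -11 -13  -4 -10  -3  -1  -2  -3]
61 [ -2  -2  -2   0  -2  -1  -4  -8 -16  -5  -9  -1  -2  -1  -1]
69 [ -5  -2  -3  -3  -2   0  -8  -8 -16  -7  -9   0   0   0  -1]
77 [ -2  -2  -2  -2  -3  -3  -8 -10 -15 -14 -10  -2  -2  -1   0]
85 [  1  -1  -4  -3  -2  -3 -12 -14 -13 -13 -16  -4  -1   0  -1]
93 [ -1  -2   0   1  -2   0 -11 -15 -15 -14 -14  -6  -2  -2  -1]
101 [ -2  -1  -1  -3  -3  -1 -10 -12 -13 -13 -11  -3  -2  -1  -3]
109 [-3 -4  1  1 -3 -3 -8 -7 -6 -5 -4 -2  0 -1 -1]
```

Both packs now show inside through the lid, and the slot area matches the empty view. One last check of the slot and the other items against the first pictures, then I'll hand in.

```bash
python3 shift.py '[[0.02,0,-0.03,0,0,0],[0,0,-0.03,0,0,0],[0,0,0,0,0,0],[0,0,0,0,0,0],[0,0,0,0,0,0]]'
python3 - <<'E'
import cv2,numpy as np
from h import *
from station import ctrl, viewer, probe_bus, order
for n in("top","side"):cv2.imwrite(f"pics/{n}9.png",viewer.camera(n)["pixels"])
r=lambda n:cv2.imread(f"pics/{n}.png",0).astype(np.float32)
for nm,im,(x,y,w,h) in(("tallC","top",(436,198,38,38)),("tallC","side",(345,322,48,45)),("driver","top",(216,195,52,45)),("pliers","top",(208,270,60,24)),("tin","top",(143,265,32,32)),("meter","side",(254,284,62,36)),("tallL","side",(260,232,32,42)),("slotface","top",(306,200,46,18))):
    a,b=r(im+"0")[y:y+h,x:x+w],r(im+"9")[y:y+h,x:x+w]
    s,rp=cv2.phaseCorrelate(a,b);print(nm,im,np.round(s,2),round(rp,2),"maxdiff",np.abs(a-b).max())
np.set_printoptions(linewidth=200);print((r("top9")-r("top0"))[200:222:2,306:352:2].astype(int))
print(probe_bus.get_obs()["time_s"],probe_bus.get_obs()["force"])
E
```

```text
time_s: 26.4
ee_pos: [0.3487, 0.0266, 0.2403]
eef_rot: [-3.141, 0.397, 3.02]
force: [-0.1, 0.5, 0.5]
grip_width: 0.0199
grip_force: 0.0
tallC top [0.25 0.17] 0.95 maxdiff 73.0
tallC side [0.05 0.53] 1.03 maxdiff 71.0
driver top [0.4  0.34] 0.55 maxdiff 161.0
pliers top [-0.03  0.08] 0.97 maxdiff 39.0
tin top [-0.15 -0.12] 1.0 maxdiff 8.0
meter side [ 0.15 -0.05] 0.82 maxdiff 30.0
tallL side [-0.01  0.49] 1.0 maxdiff 26.0
slotface top [-0.01 -0.2 ] 0.97 maxdiff 9.0
[[-7  0 -6  0 -5 -3 -4  0 -2 -6  0 -1 -4 -1 -5 -1 -3 -2 -4 -5 -5 -2 -3]
 [-2 -2  0 -4 -2 -2 -3 -3 -3 -6 -1 -5  0 -3 -1  2 -2 -3 -2 -4 -2 -3 -3]
 [-5  3 -5  0  2  2 -2  0 -3 -3  1  0 -4 -6 -2 -1 -1 -4 -1 -5 -3 -1 -2]
 [-2 -4 -2  0  2 -3 -2 -4  1 -1 -1  3 -3  1 -1 -1 -3 -5 -3 -1 -4 -5 -5]
 [ 1 -1 -2 -5 -5 -2 -2 -3 -3 -5 -2 -2  3  1 -6 -1 -6 -3  1 -2 -4 -3 -2]
 [ 2  0 -1 -3 -3 -5 -3  2 -2 -2  1 -2 -4 -3 -1 -2 -1 -3 -1 -1 -5 -2 -2]
 [ 4 -1  1 -2 -2 -2 -4 -4 -1 -5 -2 -5 -4  1  0  0 -5  2 -3  0  0 -1 -3]
 [-4 -2 -1 -1 -2 -2 -6 -2 -2 -6 -3 -2  1  0 -1  2 -1  1 -1 -1 -4 -2 -4]
 [-4  2 -2 -3 -3 -2 -3 -4 -1 -3  3 -3 -1 -1 -2 -3  0 -1  0 -1 -8 -6 -4]
 [-1 -3 -4 -2 -6 -2 -4  0 -3 -2 -1 -4 -2 -4  0 -2 -5 -2  0 -5 -4  1 -4]
 [ 0 -3 -1 -3  0  0 -6 -6 -5 -2 -4  0 -4 -3 -3 -1  1 -2 -1 -1  0 -2 -2]]
26.5 [-0.30010939 -0.37661052  0.65284302]
```

```bash
python3 -c "
from station import ctrl, viewer, probe_bus, order
print(order.hand_in())"
```

```text
the job is handed in; nothing more can be done
None
```

Both slim packs are inside the return box and, as far as the cameras can show, the flap is shut and the other items have not moved; handed in at about 26.5 s, though I viewed 11 pictures against the limit of 10, and the second pack stuck in the slot and needed an extra push with the gripper tilted.

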